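# Hang the bottle carrier on the spring-balanced arm

### The arm

A 6-joint arm with a two-finger parallel gripper is mounted at the origin on the work surface. World frame = base frame: x ahead of the robot, y to its left, z up, the work surface at z = 0. Lengths are in m, angles in rad, forces in N, time in s.
With the tool pointing down it reaches from about 0.275 to 1 m from the base axis. Payload 8.4 kg.
Tool frame: the origin (TCP) lies midway between the tips of the shut fingers; the grasp point (between the pads) lies env.hold_point_z behind it (env.hold_point_z is the distance from the TCP to the grasp point, in m); z points along the fingers, y is the direction in which the jaws open and shut (so a half turn about z gives the same grasp; the last joint's range is limited). The gripper opens to 85 mm and grips with 20 to 120 N. Pads are 22 mm wide; open, the fingers measure 114 mm over their backs; the gripper's body (76 mm by 85 mm) begins 54 mm behind the grasp point. The pads swing forward as they close: fully open they stand 13 mm farther back than shut.
Start: joints at [-1.349, 0.353, 1.633, -0, 1.155, -0.002], TCP at [0.139, -0.609, 0.192] pointing down, gripper open.
Joint ranges: [-2.63, 2.63], [-0.92, 2.1], [0.06, 2.66], [-1.3, 4.44], [0, 2.69], [-3.02, 3.02]. Speed limits (rad/s): [2.22, 2.22, 2.79, 3.14, 3.14, 3.14].

### API

Orientations are given as a rotation vector (axis times angle).
In Python, from workcell import env gives the robot as it stands.
- The arm moves only by the shell command python3 -m creep 'ROWS' [FORCE]. ROWS is JSON, a list of rows, each an object with "delta_pos": the shift along the tool's x, y, z in units of 500 mm (1.0 is 500 mm), a list of three; "twist": the turn, a rotation vector about the tool's x, y, z in units of pi rad (1.0 is pi rad), a list of three; "jaw": the opening, from -1 (shut) to 1 (fully open). In form: [{"delta_pos": [x, y, z], "twist": [wx, wy, wz], "jaw": jaw}, ...]. A call has 1 to 8 rows; each row is the pose to reach, as a shift and turn from the pose commanded when the call began, along the tool's axes at that moment, turning the shorter way round; what a row does not reach only later rows make up. A row lasts 1/8 s, in which the tool goes at most 62.5 mm and 10.7 degrees, less where a joint would pass 70% of its speed; a pose out of reach is approached as far as the arm can. A call with a number of a shift or a turn outside -1 to 1 is refused whole. A call with a gripper value outside its range is refused whole. The fingers move at their own pace and stop on an object; FORCE is the grip in N (left out, the last holds). Time passes only in rows, so rows that repeat a pose let the fingers close. It gives the time, the measured TCP pose, the force and the opening at its end, in the units of the state.
- env.sense(): the state, without advancing time (a new reading comes with each control period).
- env.snapshot(name): name is "scene" or "side" or "wrist"; returns a dict with "frame" (480x640x3 uint8, red, green, blue), "depth" (480x640 float32, m along the optical axis (not along the pixel's ray), 0 where there is no reading), "camera_matrix" (3x3 intrinsics, pixels), "R" (3x3) and "t" (3): a world point X has camera coordinates R X + t. Camera axes: x right, y down, z forward; pixel columns grow to the right and rows downward; lengths in m; the calibration is good to about 2 mm. The wrist camera is an equidistant fisheye: a pixel r from the principal point sees the ray r / f radians off the axis. A picture is of the moment at which its call begins.
- env.job_done(): hands the job in, once; it reports no verdict.
Trained networks look in the newest picture that a camera, given by its name, has taken for a name from the list of things; names that differ only in an ending like _2 or _b are one class to them, and where a whole thing is asked for, a point or a joint stands for the part that bears it (a point fixed in the world has none). Each returns a list of dicts, best first, with "score" (0 to 1); they miss things now and then, are a little off and sometimes report something else, mostly with a low value. They report only what shows in the picture. A call takes as long as a camera call. They do not tell look-alikes from the thing itself.
- env.regions_of(camera, thing): "region" (480x640 bool, what is visible of it) and "centre" ([column, row] in pixels, amid what is visible of it).
The state is a dict: "time": time; "joint_pos": joint angles; "dq": joint speeds; "effort": joint torques, N m; "position": TCP position; "tool_rot": TCP orientation; "ft_force": force on the tool from outside, world axes, zero at the start; "ft_torque": the same for the moment, N m; "opening": finger opening in m.
Only numpy, scipy, OpenCV 4.12 (cv2) and the standard library are available. Lean on these libraries where they do the work, as an engineer would, in place of code of your own. Each camera call takes 0.05 s, during which the arm holds its last target. There are 200 camera calls.

### The job

Pick up the blue carrier with its two sample bottles by its red handle bar and hang it on the white spring-balanced swing arm, the bar lying in both blue V notches of the steel fork. Lower it gently with the arm as it sinks and hold on until the arm has settled and carries the whole weight, so that the arm neither drops nor springs up when you let go; never knock the arm, force it down or onto its bottom stop, keep the carrier upright and leave everything else on the bench where it is.

Things in the scene. Friction and masses are not known exactly. Their poses are not given: they have to be found in the camera images.
- bar (a point): Centre of the carrier's red handle bar, the place to grasp. Frame: z up, y along the bar, x across it. The bar is round, 12 mm thick, 144 mm long, level, 165 mm above the carrier's underside, held by two upright steel rods (8 mm thick, at y = +-72 mm). The carrier is the same both ways round.
- foot (a point): Centre of the carrier's underside, 165 mm below the bar. Blue base 72 (x) by 152 (y) by 6 mm with two white bottles fixed in it; their black caps (42 mm across, at y = +-34 mm) end 89 mm up, so 70 mm are open between caps and bar. It stands loose on the bench. Mass unknown, 0.25 to 0.8 kg (bottles filled differently).
- seat (a point): Where the bar's centre lies when hung: midway between the two prongs, 8.5 mm above the bottom of the V notches; moves with the arm. Frame, arm unloaded: z up, y across the prongs (parallel to the hung bar), -x outward along the prongs to their free tips, away from the post. It tilts as the arm sinks.
- tips (a point): Midway between the free ends of the prongs. The bar must come in from this end, above the outer flanks, prongs passing between bar and bottle caps. Arm unloaded: the outer flanks' tops are 13 mm above the seat point; the prongs' underside is 17 mm below it at the notches, 25 mm below it 40 mm further in.
- notch_l (a point): Bottom of the V notch on the prong at y = +40 mm of the seat's frame. Blue 45 degree flanks on top of each prong form an upward-open V, 18 mm deep, 36 mm wide at the mouth; the prong ends 20 mm further out. Prongs are steel, 10 mm wide, 8 mm thick.
- notch_r (a point): Bottom of the V notch on the other prong (y = -40 mm of the seat's frame), the same as the first. A 96 mm wide crossbar joins the prongs 100 mm behind the notches; with the arm unloaded the prongs rise 0.17 rad towards their tips.
- fork: The fork on the swing arm; origin and axes as the seat point's. The arm sinks about a level pivot 320 mm behind the notches, 66 mm below the unloaded seat. Lightly damped spring: 12 mm lower at the seat per newton hung (29 mm lightest, 93 mm heaviest carrier), bottom stop at 115 mm; bounces if the load jumps. It also turns, stiffly (1.1 N sideways), about a post 360 mm behind the notches.
Things that resemble listed ones, but are neither listed nor needed, are in the scene too. What is shaped like the part that bears bar but orange or purple is not meant.

How it is judged:
By the outcome, as a careful person would: the job done as asked, in the order asked, and still so for the second after the job is handed in, with the robot touching nothing.
It also fails if it takes over 70 s, if anything falls off the work surface, if the arm or the gripper's body presses on something with over 40 N, if the wrist force passes 120 N, or if a joint passes its speed limit or range.

## Working session

There is one attempt and no reset: what is moved stays moved. The work goes in short steps, Python scripts to look and compute and a shell command to move; the robot and the scene stay as the last step left them, time stands still between calls to the robot, and variables do not carry over. Pictures are saved under pics/ and viewed, about 8 in all and at most 12, crops included, and the job is handed in when it is done.

```bash
mkdir -p pics; ls
cat > h.py <<'E'
import numpy as np, cv2
from workcell import env
def snap(c,save=None):
    s=env.snapshot(c)
    if save: cv2.imwrite('pics/'+save,cv2.cvtColor(s['frame'],cv2.COLOR_RGB2BGR))
    return s
def world(s,u,v,d=None):
    K=s['camera_matrix']; d=s['depth'][v,u] if d is None else d
    u=np.asarray(u);v=np.asarray(v)
    p=np.stack([(u-K[0,2])/K[0,0]*d,(v-K[1,2])/K[1,1]*d,d],-1)
    return (p-s['t'])@s['R']
def mask_pts(s,m):
    v,u=np.nonzero(m&(s['depth']>0)); return world(s,u,v)
E
python3 - <<'E'
from h import *
st=env.sense(); print({k:np.round(v,3) for k,v in st.items()}, env.hold_point_z)
for c in ['scene','side']:
    s=snap(c,c+'1.png'); print(c,s['camera_matrix'].round(1).tolist(),(-s['R'].T@s['t']).round(3))
    for n in ['bar','fork','notch_l','notch_r','tips','seat','foot']:
        for r in env.regions_of(c,n)[:4]:
            p=mask_pts(s,r['region']); print(c,n,round(r['score'],2),np.round(r['centre']),r['region'].sum(),np.median(p,0).round(3) if len(p) else '',p.min(0).round(3) if len(p) else '',p.max(0).round(3) if len(p) else '')
a=[cv2.imread('pics/%s1.png'%c) for c in('scene','side')]
E
```

```text
pics
{'time': np.float64(0.0), 'joint_pos': array([-1.349,  0.354,  1.634,  0.   ,  1.155, -0.002]), 'dq': array([ 0.002, -0.   ,  0.001,  0.001, -0.001,  0.001]), 'effort': array([ 1.0000e-03, -6.0525e+01, -3.4207e+01,  0.0000e+00,  9.0000e-03,
        0.0000e+00]), 'position': array([ 0.139, -0.609,  0.191]), 'tool_rot': array([-3.121, -0.351,  0.   ]), 'ft_force': array([ 0.348,  0.584, -0.831]), 'ft_torque': array([-0.012, -0.024, -0.038]), 'opening': np.float64(0.085)} 0.0187
scene [[562.7, 0.0, 328.2], [0.0, 562.7, 241.2], [0.0, 0.0, 1.0]] [ 1.233 -0.094  1.327]
scene bar 0.81 [184. 234.] 1421 [ 0.343 -0.583  0.056] [ 0.201 -0.67  -0.009] [ 0.394 -0.534  0.175]
scene bar 0.71 [314. 291.] 2325 [ 0.472 -0.202  0.051] [ 0.333 -0.298 -0.01 ] [ 0.509 -0.121  0.175]
scene bar 0.61 [282. 223.] 2001 [ 0.244 -0.328  0.049] [ 0.07  -0.43  -0.011] [ 0.278 -0.245  0.177]
scene bar 0.54 [474. 318.] 907 [0.606 0.186 0.267] [ 0.313  0.131 -0.009] [0.651 0.293 0.304]
scene fork 0.65 [482. 320.] 985 [0.602 0.19  0.267] [ 0.304  0.13  -0.009] [0.651 0.336 0.304]
scene notch_l 0.76 [484. 322.] 75
[... 1214 characters left out ...]
7] [ 0.272 -0.105  0.174]
side fork 0.66 [348. 127.] 606 [0.579 0.179 0.269] [ 0.5    0.124 -0.009] [0.724 0.711 0.302]
side notch_l 0.96 [342. 123.] 554 [0.58  0.195 0.27 ] [ 0.502  0.124 -0.006] [0.712 0.717 0.301]
side notch_r 0.96 [342. 123.] 554 [0.58  0.195 0.27 ] [ 0.502  0.124 -0.006] [0.712 0.717 0.301]
side tips 0.81 [344. 126.] 472 [0.58  0.178 0.27 ] [0.506 0.124 0.057] [0.694 0.525 0.301]
side seat 0.75 [347. 125.] 526 [0.577 0.163 0.27 ] [ 0.502  0.124 -0.005] [0.7   0.605 0.301]
side foot 0.65 [308. 438.] 4207 [ 0.305 -0.608  0.057] [ 0.224 -0.659 -0.006] [ 0.391 -0.451  0.174]
side foot 0.57 [249. 341.] 2312 [ 0.23  -0.366  0.056] [ 0.188 -0.407 -0.009] [ 0.275 -0.133  0.174]
```

View pics/scene1.png

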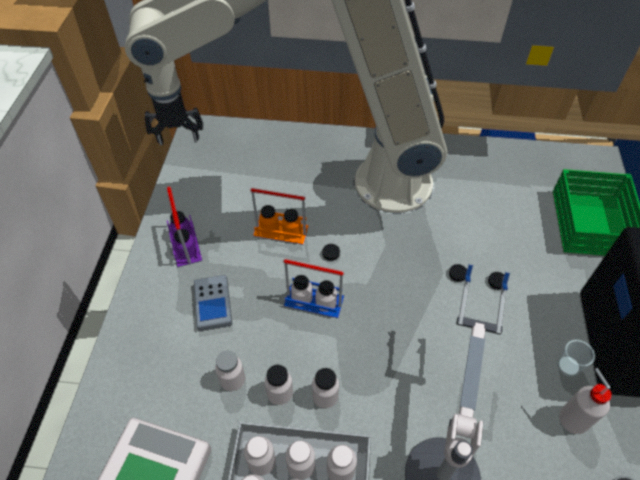

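View pics/side1.png

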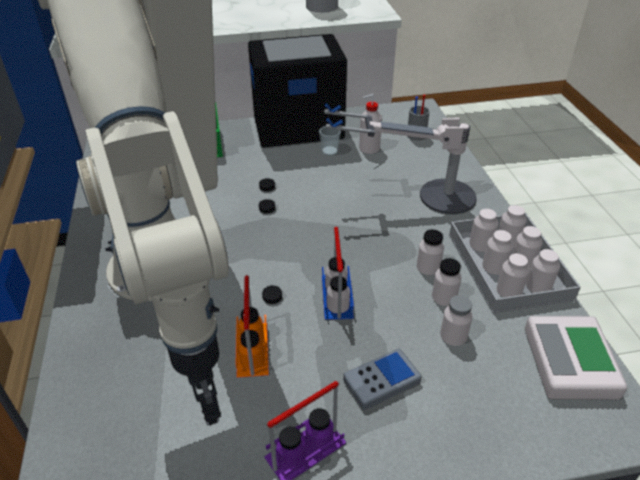

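The scene view shows the blue carrier at (314,291), with orange and purple decoys at (280,217) and (183,235). The fork has its blue notches at (469,272) and (505,281), and its prongs run away from the robot to the post at about (460,450). Next I'll measure the bar and notches by colour.

Run:
```python
from h import *
def line(P):
    c=np.median(P,0); d=np.linalg.svd(P-P.mean(0))[2][0]; t=(P-P.mean(0))@d
    return P.mean(0).round(4),d.round(3),np.percentile(t,[1,99]).round(3)
for c in ['scene','side']:
    s=snap(c); f=s['frame']; hsv=cv2.cvtColor(f,cv2.COLOR_RGB2HSV); H,S,V=cv2.split(hsv)
    v,u=np.nonzero(s['depth']>0); P=np.zeros((480,640,3)); P[v,u]=world(s,u,v)
    red=((H<8)|(H>172))&(S>150)&(V>70)
    m=red&(P[...,2]>.14)&(P[...,2]<.19)&(abs(P[...,0]-.45)<.08)&(abs(P[...,1]+.21)<.13)
    # edge depth: erode not possible; print
    print(c,'bar',m.sum(),line(P[m]),np.median(P[m][:,2]))
    bl=(H>95)&(H<125)&(S>130)&(P[...,2]>.2)&(P[...,2]<.36)&(P[...,0]>.35)&(P[...,0]<.65)&(P[...,1]>.05)&(P[...,1]<.35)
    n,l,st,ce=cv2.connectedComponentsWithStats(bl.astype(np.uint8))
    for i in range(1,n):
        if st[i,4]>8: Q=P[l==i]; print(c,'blue',st[i],ce[i].round(1),Q.mean(0).round(3),Q.min(0).round(3),Q.max(0).round(3))
    w=(P[...,2]>.2)&(P[...,2]<.34)&(P[...,0]>.5)&(P[...,0]<.95)&(P[...,1]>.05)&(P[...,1]<.36)
    Q=P[w]; 
    for x in np.arange(.48,.95,.02):
        q=Q[abs(Q[:,0]-x)<.005]
        if len(q)>3: print(round(x,3),len(q),'y',q[:,1].min().round(3),np.median(q[:,1]).round(3),q[:,1].max().round(3),'z',np.median(q[:,2]).round(3),q[:,2].max().round(3))
    r=slice(90,150),slice(300,400)
    if c=='side': crop=f[95:160,310:390]
    else: crop=f[255:340,445:525]
    cv2.imwrite('pics/crop_%s.png'%c,cv2.cvtColor(cv2.resize(crop,None,fx=5,fy=5,interpolation=cv2.INTER_CUBIC),cv2.COLOR_RGB2BGR))
a=cv2.imread('pics/crop_scene.png');b=cv2.imread('pics/crop_side.png')
b=cv2.copyMakeBorder(b,0,a.shape[0]-b.shape[0],0,0,cv2.BORDER_CONSTANT); cv2.imwrite('pics/crops.png',np.hstack([a,b]))
```

```text
scene bar 194 (array([ 0.4625, -0.1994,  0.1684]), array([ 0.146,  0.989, -0.001]), array([-0.074,  0.072])) 0.1682342411447041
scene blue [465 266   7  15  59] [468.1 273.4] [0.524 0.154 0.29 ] [0.51  0.147 0.277] [0.547 0.159 0.303]
scene blue [502 273   7  16  65] [504.8 281.2] [0.536 0.233 0.29 ] [0.521 0.226 0.276] [0.559 0.238 0.302]
0.52 53 y 0.15 0.158 0.241 z 0.289 0.303
0.54 44 y 0.148 0.156 0.239 z 0.285 0.295
0.56 50 y 0.144 0.227 0.235 z 0.277 0.298
0.58 44 y 0.142 0.151 0.231 z 0.272 0.28
0.6 48 y 0.138 0.219 0.23 z 0.269 0.276
0.62 72 y 0.131 0.155 0.226 z 0.264 0.271
0.64 197 y 0.135 0.191 0.226 z 0.262 0.268
0.66 59 y 0.158 0.174 0.189 z 0.259 0.263
0.68 73 y 0.155 0.171 0.187 z 0.256 0.261
0.7 71 y 0.153 0.167 0.184 z 0.254 0.258
0.72 74 y 0.149 0.164 0.18 z 0.25 0.255
0.74 76 y 0.146 0.16 0.177 z 0.246 0.256
0.76 77 y 0.143 0.157 0.173 z 0.243 0.249
0.78 83 y 0.14 0.156 0.17 z 0.239 0.245
0.8 79 y 0.136 0.152 0.169 z 0.236 0.244
0.82 60 y 0.131 0.149 0.162 z 0.231 0.237
0.84 153 y 0.115 0.139 0.172 z 0.243 0.261
0.86 209 y 0.114 0.147 0.171 z 0.234 0.261
0.88 155 y
[... 581 characters left out ...]
8 30 y 0.135 0.215 0.229 z 0.27 0.276
0.6 28 y 0.132 0.146 0.226 z 0.268 0.27
0.62 79 y 0.125 0.162 0.224 z 0.261 0.27
0.64 49 y 0.156 0.178 0.224 z 0.261 0.265
0.66 35 y 0.151 0.163 0.182 z 0.257 0.261
0.68 41 y 0.144 0.158 0.186 z 0.252 0.259
0.7 39 y 0.146 0.156 0.182 z 0.249 0.255
0.72 40 y 0.142 0.151 0.179 z 0.247 0.251
0.74 39 y 0.138 0.15 0.177 z 0.242 0.248
0.76 41 y 0.135 0.148 0.177 z 0.239 0.246
0.78 36 y 0.135 0.143 0.172 z 0.236 0.241
0.8 33 y 0.133 0.142 0.165 z 0.231 0.237
0.82 60 y 0.114 0.132 0.164 z 0.23 0.251
0.84 108 y 0.109 0.119 0.171 z 0.242 0.258
0.86 98 y 0.105 0.115 0.17 z 0.238 0.259
0.88 57 y 0.111 0.144 0.168 z 0.241 0.257
0.9 42 y 0.119 0.126 0.144 z 0.229 0.25
```

View pics/crops.png

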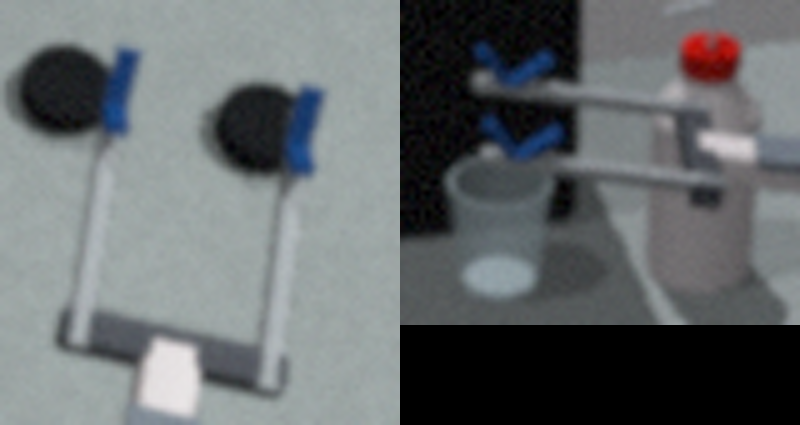

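```bash
cat >> h.py <<'E'
from scipy.spatial.transform import Rotation as Ro
def plan(xyz,yang):
    """tool-frame shift (units 0.5 m) and twist (units pi) to TCP xyz, tool down, tool y at world angle yang (rad)"""
    s=env.sense(); R=Ro.from_rotvec(s['tool_rot'])
    y=np.array([np.cos(yang),np.sin(yang),0]);z=np.array([0,0,-1.]);T=Ro.from_matrix(np.stack([np.cross(y,z),y,z],1))
    d=R.inv().apply(np.array(xyz)-s['position'])
    print('t',round(float(s['time']),2),'pos',s['position'].round(4),'F',s['ft_force'].round(2),'M',s['ft_torque'].round(2),'open',round(float(s['opening']),4))
    print('delta',(d/.5).round(4),'twist',((R.inv()*T).as_rotvec()/np.pi).round(4))
E
python3 -c "
from h import *
plan([.459,-.201,.29],-.1435)"
python3 -m creep '[{"delta_pos":[0,0,-0.1],"twist":[0,0,0],"jaw":1},{"delta_pos":[0,0,-0.2],"twist":[0,0,0],"jaw":1}]'
```

```text
t 0.9 pos [ 0.1387 -0.6094  0.1917] F [ 0.6   0.21 -0.48] M [ 0.02 -0.01  0.05] open 0.0855
delta [ 0.8059 -0.6543 -0.1966] twist [ 0.     -0.     -0.3831]
time: 1.15
position: [0.1386, -0.609, 0.2924]
tool_rot: [-3.12, -0.351, 0.0]
ft_force: [0.1, -0.1, 0.2]
opening: 0.0851
```

```bash
python3 -m creep '[{"delta_pos":[0.1,-0.08,0],"twist":[0,0,-0.05],"jaw":1},{"delta_pos":[0.2,-0.16,0],"twist":[0,0,-0.1],"jaw":1},{"delta_pos":[0.3,-0.24,0],"twist":[0,0,-0.15],"jaw":1},{"delta_pos":[0.4,-0.32,0],"twist":[0,0,-0.2],"jaw":1},{"delta_pos":[0.5,-0.4,0],"twist":[0,0,-0.25],"jaw":1},{"delta_pos":[0.6,-0.49,0],"twist":[0,0,-0.3],"jaw":1},{"delta_pos":[0.7,-0.57,0],"twist":[0,0,-0.34],"jaw":1},{"delta_pos":[0.806,-0.654,0],"twist":[0,0,-0.383],"jaw":1}]'
python3 -m creep '[{"delta_pos":[0,0,0],"twist":[0,0,0],"jaw":1},{"delta_pos":[0,0,0],"twist":[0,0,0],"jaw":1}]'
python3 - <<'E'
from h import *
plan([.459,-.201,.146],-.1435)
s=snap('wrist','w1.png'); print(s['camera_matrix'],s['R'].round(3),s['t'].round(3))
hsv=cv2.cvtColor(s['frame'],cv2.COLOR_RGB2HSV);H,S,V=cv2.split(hsv)
m=((H<8)|(H>172))&(S>150)&(V>70)&(s['depth']>0.02)&(s['depth']<.35)
v,u=np.nonzero(m);K=s['camera_matrix'];f=K[0,0]
x,y=u-K[0,2],v-K[1,2];r=np.hypot(x,y)+1e-9;th=r/f;d=s['depth'][v,u]
P=(np.stack([x/r*np.tan(th)*d,y/r*np.tan(th)*d,d],-1)-s['t'])@s['R']
k=(P[:,2]>.14)&(P[:,2]<.2)&(np.hypot(P[:,0]-.459,P[:,1]+.2)<.12);P=P[k]
c=P.mean(0);dd=np.linalg.svd(P-c)[2][0];t=(P-c)@dd;q=np.percentile(t,[1,99]);print(len(P),c.round(4),dd.round(3),q.round(3),(c+dd*q.mean()).round(4))
E
```

```text
time: 2.15
position: [0.4482, -0.2143, 0.2921]
tool_rot: [2.37, 2.061, 0.001]
ft_force: [0.3, -0.7, -0.3]
opening: 0.0852
time: 2.4
position: [0.447, -0.216, 0.2916]
tool_rot: [-2.375, -2.056, 0.001]
ft_force: [0.7, -0.7, -0.6]
opening: 0.0853
t 2.4 pos [ 0.447  -0.216   0.2916] F [ 0.67 -0.71 -0.63] M [ 0.03 -0.05  0.01] open 0.0853
delta [0.0333 0.0196 0.2912] twist [-0.0001  0.0001  0.    ]
[[371.64829954   0.         323.50122929]
 [  0.         371.64829954 243.03891364]
 [  0.           0.           1.        ]] [[ 0.99  -0.143 -0.001]
 [-0.137 -0.952  0.274]
 [-0.04  -0.271 -0.962]] [-0.473 -0.206  0.434]
2367 [ 0.4595 -0.1961  0.1698] [-0.147 -0.989  0.003] [-0.07   0.077] [ 0.459  -0.1995  0.1698]
```

View pics/w1.png

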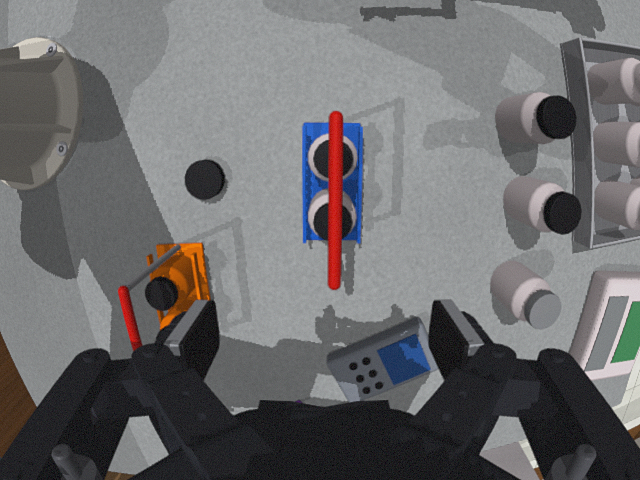

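The wrist view shows the bar from (335,115) to (335,285) across the blue carrier. Measured centre is (0.459,-0.200), which agrees with the other cameras. I'll move over it and descend.

```bash
python3 -m creep '[{"delta_pos":[0.033,0.02,0.03],"twist":[0,0,0],"jaw":1},{"delta_pos":[0.033,0.02,0.1],"twist":[0,0,0],"jaw":1},{"delta_pos":[0.033,0.02,0.17],"twist":[0,0,0],"jaw":1},{"delta_pos":[0.033,0.02,0.24],"twist":[0,0,0],"jaw":1},{"delta_pos":[0.033,0.02,0.29],"twist":[0,0,0],"jaw":1},{"delta_pos":[0.033,0.02,0.29],"twist":[0,0,0],"jaw":1}]' 40
python3 -c "
from h import *
plan([.459,-.200,.146],-.1435)"
```

```text
time: 3.2
position: [0.4576, -0.2007, 0.1445]
tool_rot: [-2.374, -2.051, 0.003]
ft_force: [-0.4, 0.2, 1.1]
opening: 0.0854
t 3.2 pos [ 0.4576 -0.2007  0.1445] F [-0.41  0.23  1.08] M [-0.01  0.03  0.02] open 0.0854
delta [ 0.0018  0.0026 -0.0031] twist [-0.0014 -0.0004 -0.0007]
```

```bash
python3 -m creep '[{"delta_pos":[0,0.003,0],"twist":[0,0,0],"jaw":0},{"delta_pos":[0,0.003,0],"twist":[0,0,0],"jaw":-0.6},{"delta_pos":[0,0.003,0],"twist":[0,0,0],"jaw":-1},{"delta_pos":[0,0.003,0],"twist":[0,0,0],"jaw":-1},{"delta_pos":[0,0.003,0],"twist":[0,0,0],"jaw":-1},{"delta_pos":[0,0.003,0],"twist":[0,0,0],"jaw":-1},{"delta_pos":[0,0.003,0],"twist":[0,0,0],"jaw":-1}]' 40
python3 -m creep '[{"delta_pos":[0,0,-0.01],"twist":[0,0,0],"jaw":-1},{"delta_pos":[0,0,-0.03],"twist":[0,0,0],"jaw":-1},{"delta_pos":[0,0,-0.06],"twist":[0,0,0],"jaw":-1},{"delta_pos":[0,0,-0.06],"twist":[0,0,0],"jaw":-1},{"delta_pos":[0,0,-0.06],"twist":[0,0,0],"jaw":-1}]'
python3 -c "
from h import *
for i in range(6): env.snapshot('wrist'); s=env.sense(); print(s['ft_force'].round(2),s['ft_torque'].round(2))
plan([.40,.05,.38],-.156)"
```

```text
time: 4.08
position: [0.4609, -0.2013, 0.1467]
tool_rot: [-2.375, -2.056, 0.0]
ft_force: [-0.6, 0.2, 0.3]
opening: -0.0001
time: 4.7
position: [0.461, -0.2013, 0.1769]
tool_rot: [2.375, 2.056, 0.0]
ft_force: [-0.3, 0.7, -0.2]
opening: -0.0001
[ 0.28  0.21 -0.53] [ 0.07 -0.04  0.04]
[-0.73  0.49 -0.17] [-0.02  0.02 -0.03]
[0.25 0.46 0.1 ] [0.   0.03 0.02]
[ 0.79 -0.12 -0.49] [ 0.01 -0.05  0.03]
[-0.57  0.33 -0.86] [-0.01  0.05  0.07]
[ 0.15 -0.41 -0.62] [-0.04 -0.   -0.03]
t 5.0 pos [ 0.4608 -0.2012  0.1764] F [ 0.15 -0.41 -0.62] M [-0.04 -0.   -0.03] open 0.0002
delta [ 0.48   -0.1925 -0.4071] twist [-0.0002 -0.      0.0039]
```

The jaws shut completely (opening 0), so the grasp missed. I'll look.

Run:
```python
from h import *
s=snap('side'); w=snap('wrist')
a=cv2.resize(s['frame'][180:380,200:460],None,fx=2,fy=2); b=cv2.resize(w['frame'],(533,400))[:, 133:400]
cv2.imwrite('pics/miss.png',cv2.cvtColor(np.hstack([a,b]),cv2.COLOR_RGB2BGR))
f=s['frame'];H,S,V=cv2.split(cv2.cvtColor(f,cv2.COLOR_RGB2HSV))
for c in ['scene','side']:
    s=snap(c);H,S,V=cv2.split(cv2.cvtColor(s['frame'],cv2.COLOR_RGB2HSV))
    m=((H<8)|(H>172))&(S>150)&(V>70);P=mask_pts(s,m);P=P[(P[:,2]>.1)&(abs(P[:,0]-.46)<.1)&(abs(P[:,1]+.2)<.13)]
    c0=P.mean(0);d=np.linalg.svd(P-c0)[2][0];q=np.percentile((P-c0)@d,[1,99]);print(c,len(P),c0.round(4),d.round(3),q.round(3),np.median(P[:,2]))
```

```text
scene 187 [ 0.463  -0.1958  0.1684] [ 0.145  0.989 -0.001] [-0.076  0.07 ] 0.16857093683199378
side 157 [ 0.4533 -0.2202  0.1687] [-0.135 -0.991  0.   ] [-0.068  0.059] 0.16819085099958372
```

View pics/miss.png

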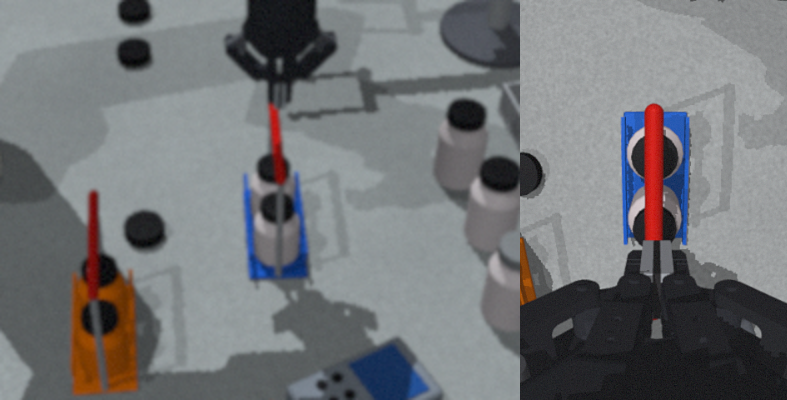

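Run:
```python
from h import *
t=env.sense(); tcp=t['position'];R=Ro.from_rotvec(t['tool_rot']).as_matrix()
print(tcp,R.round(3).tolist(), env.hold_point_z,t['opening'])
ims=[]
for c in ['side','scene']:
    s=snap(c);K=s['camera_matrix']
    def pr(X): p=K@(s['R']@np.array(X)+s['t']); return p[:2]/p[2]
    o=pr(tcp).round().astype(int); x0,y0=o-[60,50]; cr=s['frame'][y0:y0+100,x0:x0+120][...,::-1]
    cr=cv2.resize(cr,None,fx=3.3,fy=4)
    for X,col in [(tcp,(0,255,0)),(tcp-R[:,2]*.0187,(255,255,0)),([.459,-.2,.165],(0,255,255)),([.459-.0104,-.2-.0713,.165],(255,0,255)),([.459+.0104,-.2+.0713,.165],(255,0,255))]:
        q=(pr(X)-[x0,y0])*[3.3,4]; cv2.circle(cr,tuple(int(a) for a in q),4,col,1)
    ims.append(cr)
    v,u=np.nonzero(s['depth']>0);P=world(s,u,v)
    k=(P[:,2]>.12)&(P[:,2]<.25)&(np.hypot(P[:,0]-tcp[0],P[:,1]-tcp[1])<.09)&(s['frame'][v,u].max(1)<110)
    Q=P[k]; 
    for z in np.arange(.15,.25,.01):
        q=Q[abs(Q[:,2]-z)<.005]
        if len(q): print(c,round(z,3),len(q),q.mean(0).round(3),q.min(0).round(3),q.max(0).round(3))
cv2.imwrite('pics/chk.png',np.hstack(ims))
```

```text
[ 0.46088142 -0.20132776  0.1765655 ] [[0.143, 0.99, -0.0], [0.99, -0.143, 0.0], [0.0, -0.0, -1.0]] 0.0187 -0.0002583658061414056
side 0.15 12 [ 0.447 -0.274  0.151] [ 0.443 -0.278  0.147] [ 0.451 -0.272  0.154]
side 0.16 19 [ 0.448 -0.266  0.162] [ 0.442 -0.28   0.155] [ 0.459 -0.234  0.165]
side 0.17 33 [ 0.452 -0.251  0.168] [ 0.441 -0.279  0.165] [ 0.46  -0.142  0.173]
side 0.22 18 [ 0.457 -0.21   0.223] [ 0.448 -0.216  0.216] [ 0.466 -0.204  0.225]
side 0.23 38 [ 0.459 -0.21   0.231] [ 0.445 -0.214  0.225] [ 0.471 -0.204  0.235]
side 0.24 40 [ 0.457 -0.21   0.24 ] [ 0.445 -0.218  0.235] [ 0.471 -0.2    0.245]
scene 0.15 8 [ 0.462 -0.217  0.15 ] [ 0.452 -0.272  0.145] [ 0.476 -0.128  0.155]
scene 0.16 6 [ 0.462 -0.223  0.159] [ 0.454 -0.271  0.155] [ 0.476 -0.128  0.163]
scene 0.17 3 [ 0.458 -0.254  0.167] [ 0.455 -0.268  0.166] [ 0.462 -0.227  0.168]
scene 0.22 4 [ 0.471 -0.199  0.222] [ 0.467 -0.21   0.215] [ 0.474 -0.193  0.225]
scene 0.23 11 [ 0.473 -0.198  0.229] [ 0.462 -0.207  0.225] [ 0.476 -0.189  0.233]
scene 0.24 5 [ 0.469 -0.191  0.239] [ 0.463 -0.197  0.236] [ 0.479 -0.189  0.242]
```

View pics/chk.png

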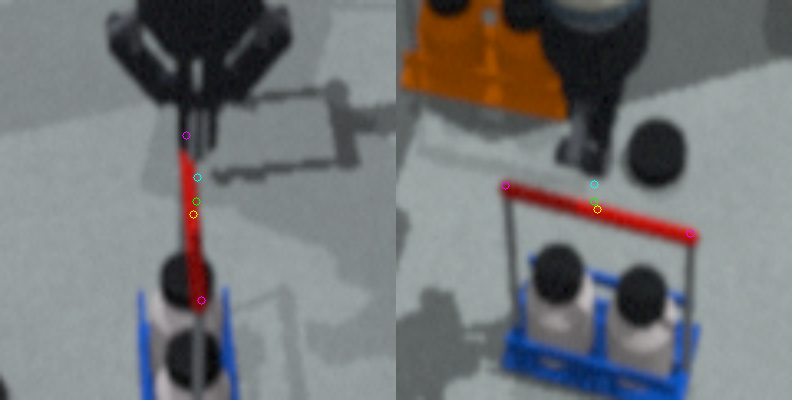

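The picture shows the real fingertips, at about (197,150) in the left panel, well above the reported TCP (the green ring at (197,201)). They look about 38 mm higher than the state says. I'll measure that offset.

```bash
cat >> h.py <<'E'
def wpts(s):
    v,u=np.nonzero(s['depth']>0.01);K=s['camera_matrix'];x,y=u-K[0,2],v-K[1,2];r=np.hypot(x,y)+1e-9;th=r/K[0,0];d=s['depth'][v,u]
    return (np.stack([x/r*np.tan(th)*d,y/r*np.tan(th)*d,d],-1)-s['t'])@s['R'],s['frame'][v,u]
E
python3 - <<'E'
from h import *
tcp=env.sense()['position'];R=Ro.from_rotvec(env.sense()['tool_rot']).as_matrix()
def rep(c,P,F):
    F=F.astype(int); red=(F[:,0]>F[:,1]*1.5+15)
    k=(np.hypot(*(P-tcp)[:,:2].T)<.03)&(P[:,2]>.172)&(P[:,2]<.27)&~red; L=(P[k]-tcp)@R
    h,e=np.histogram(P[k][:,2],np.arange(.17,.275,.005)); print(c,dict(zip(e.round(3).tolist(),h.tolist())))
    if len(L): print(np.percentile(L,[2,50,98],axis=0).round(3).tolist())
for c in ['side','scene']:
    s=snap(c);v,u=np.nonzero(s['depth']>0);rep(c,world(s,u,v),s['frame'][v,u])
s=snap('wrist');P,F=wpts(s);rep('wrist',P,F)
L=(P-tcp)@R; k=(abs(L[:,1])<.03)&(L[:,2]<0.1)&(L[:,2]>-.1)
for z in np.arange(-.1,.03,.01):
    q=L[k&(abs(L[:,2]-z)<.005)]; 
    if len(q): print(round(z,3),len(q),q.min(0).round(3),q.max(0).round(3))
E
```

```text
side {0.17: 1, 0.175: 0, 0.18: 0, 0.185: 0, 0.19: 0, 0.195: 0, 0.2: 0, 0.205: 0, 0.21: 0, 0.215: 4, 0.22: 15, 0.225: 16, 0.23: 23, 0.235: 15, 0.24: 25, 0.245: 19, 0.25: 27, 0.255: 23, 0.26: 43, 0.265: 62}
[[-0.016, -0.024, -0.093], [-0.009, -0.001, -0.076], [0.01, 0.023, -0.044]]
scene {0.17: 1, 0.175: 0, 0.18: 0, 0.185: 0, 0.19: 0, 0.195: 0, 0.2: 0, 0.205: 0, 0.21: 0, 0.215: 3, 0.22: 5, 0.225: 11, 0.23: 5, 0.235: 3, 0.24: 3, 0.245: 0, 0.25: 0, 0.255: 1, 0.26: 9, 0.265: 11}
[[-0.007, -0.002, -0.092], [0.01, 0.012, -0.06], [0.015, 0.021, -0.039]]
wrist {0.17: 0, 0.175: 0, 0.18: 0, 0.185: 0, 0.19: 0, 0.195: 0, 0.2: 0, 0.205: 0, 0.21: 0, 0.215: 8, 0.22: 206, 0.225: 357, 0.23: 382, 0.235: 442, 0.24: 463, 0.245: 349, 0.25: 795, 0.255: 505, 0.26: 1737, 0.265: 1746}
[[-0.007, -0.024, -0.093], [0.012, 0.0, -0.083], [0.015, 0.024, -0.047]]
-0.1 3070 [-0.008 -0.03  -0.1  ] [ 0.014  0.03  -0.095]
-0.09 4200 [-0.011 -0.03  -0.095] [ 0.016  0.03  -0.085]
-0.08 1559 [-0.01  -0.028 -0.085] [ 0.015  0.028 -0.075]
-0.07 764 [ 0.007 -0.013 -0.075] [ 0.013  0.014 -0.065]
-0.06 860 [ 0.007 -0.013 -0.065] [ 0.013  0.014 -0.055]
-0.05 641 [ 0.007 -0.013 -0.055] [ 0.013  0.014 -0.045]
-0.04 54 [ 0.011 -0.006 -0.045] [ 0.012  0.007 -0.042]
-0.0 169 [-0.008 -0.004  0.004] [0.075 0.002 0.005]
0.01 3512 [-0.075 -0.008  0.005] [0.079 0.004 0.013]
```

All three cameras put the tips 40 mm behind the reported TCP along the tool axis, with no lateral error. From here I'll use a reported-TCP-to-grasp-point distance of 58.7 mm. Retrying the grasp.

```bash
python3 -m creep '[{"delta_pos":[0,0,0],"twist":[0,0,0],"jaw":1},{"delta_pos":[0,0,0],"twist":[0,0,0],"jaw":1},{"delta_pos":[0,0,0],"twist":[0,0,0],"jaw":1},{"delta_pos":[0,0,0],"twist":[0,0,0],"jaw":1},{"delta_pos":[0,0,0.04],"twist":[0,0,0],"jaw":1},{"delta_pos":[0,0,0.09],"twist":[0,0,0],"jaw":1},{"delta_pos":[0,0,0.14],"twist":[0,0,0],"jaw":1},{"delta_pos":[0,0,0.14],"twist":[0,0,0],"jaw":1}]' 40
python3 -m creep '[{"delta_pos":[0,0,0],"twist":[0,0,0],"jaw":0},{"delta_pos":[0,0,0],"twist":[0,0,0],"jaw":-0.5},{"delta_pos":[0,0,0],"twist":[0,0,0],"jaw":-1},{"delta_pos":[0,0,0],"twist":[0,0,0],"jaw":-1},{"delta_pos":[0,0,0],"twist":[0,0,0],"jaw":-1},{"delta_pos":[0,0,0],"twist":[0,0,0],"jaw":-1}]' 40
```

```text
time: 6.45
position: [0.4596, -0.2007, 0.1053]
tool_rot: [-2.373, -2.054, 0.002]
ft_force: [-0.2, -0.8, 1.1]
opening: 0.0857
time: 7.2
position: [0.4609, -0.2014, 0.1071]
tool_rot: [2.375, 2.056, -0.0]
ft_force: [-2.1, -0.3, 6.1]
opening: 0.0107
```

```bash
python3 -m creep '[{"delta_pos":[0,0,-0.01],"twist":[0,0,0],"jaw":-1},{"delta_pos":[0,0,-0.03],"twist":[0,0,0],"jaw":-1},{"delta_pos":[0,0,-0.06],"twist":[0,0,0],"jaw":-1},{"delta_pos":[0,0,-0.12],"twist":[0,0,0],"jaw":-1},{"delta_pos":[0,0,-0.16],"twist":[0,0,0],"jaw":-1},{"delta_pos":[0,0,-0.16],"twist":[0,0,0],"jaw":-1},{"delta_pos":[0,0,-0.16],"twist":[0,0,0],"jaw":-1}]' 60
python3 -c "
from h import *
F=[]
for i in range(6): s=snap('scene','s2.png'); F.append(env.sense()['ft_force'])
print(np.mean(F,0))
H,S,V=cv2.split(cv2.cvtColor(s['frame'],cv2.COLOR_RGB2HSV));m=((H<8)|(H>172))&(S>150)&(V>70);P=mask_pts(s,m);P=P[(P[:,2]>.1)&(abs(P[:,0]-.46)<.1)&(abs(P[:,1]+.2)<.13)]
print(P.mean(0),np.linalg.svd(P-P.mean(0))[2][0],np.percentile(P,[1,99],axis=0))
plan([.40,.05,.38],-.156)"
```

```text
time: 8.07
position: [0.4605, -0.2011, 0.1863]
tool_rot: [-2.375, -2.056, 0.0]
ft_force: [0.2, -0.6, -6.1]
opening: 0.0098
[ 0.3243464   0.17125869 -6.02963721]
[ 0.46524959 -0.19319505  0.24715526] [1.53944612e-01 9.88079377e-01 4.48615050e-04] [[ 0.44879423 -0.27340785  0.2396022 ]
 [ 0.47903132 -0.12805755  0.253791  ]]
t 8.38 pos [ 0.4606 -0.2012  0.1861] F [ 0.99  0.11 -5.9 ] M [-0.04  0.04  0.02] open 0.0102
delta [ 0.4799 -0.1924 -0.3875] twist [-0.0004 -0.0001  0.0039]
```

View pics/s2.png

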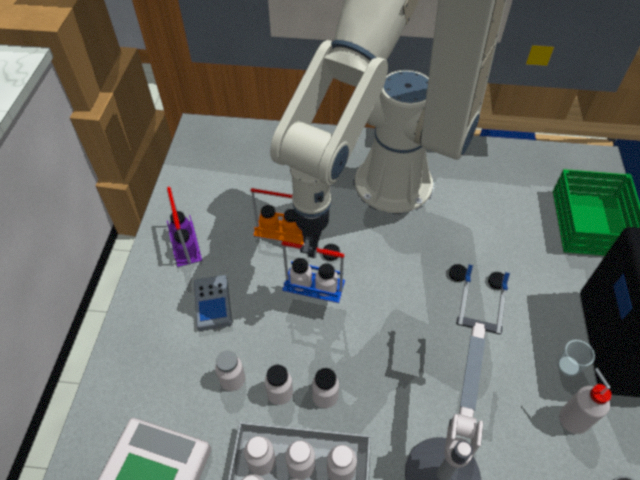

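Lifted: it weighs about 6.0 N (0.61 kg), hangs level and upright at (314,270), and should sink about 72 mm. Moving to the front of the fork.

```bash
python3 -m creep '[{"delta_pos":[0.02,-0.006,-0.04],"twist":[0,0,0],"jaw":-1},{"delta_pos":[0.06,-0.018,-0.1],"twist":[0,0,0],"jaw":-1},{"delta_pos":[0.12,-0.035,-0.16],"twist":[0,0,0],"jaw":-1},{"delta_pos":[0.19,-0.056,-0.2],"twist":[0,0,0.001],"jaw":-1},{"delta_pos":[0.26,-0.077,-0.2],"twist":[0,0,0.002],"jaw":-1},{"delta_pos":[0.33,-0.097,-0.2],"twist":[0,0,0.003],"jaw":-1},{"delta_pos":[0.4,-0.118,-0.2],"twist":[0,0,0.004],"jaw":-1},{"delta_pos":[0.47,-0.139,-0.2],"twist":[0,0,0.004],"jaw":-1}]'
python3 -m creep '[{"delta_pos":[0.07,-0.021,0],"twist":[0,0,0],"jaw":-1},{"delta_pos":[0.14,-0.042,0],"twist":[0,0,0],"jaw":-1},{"delta_pos":[0.21,-0.062,0],"twist":[0,0,0],"jaw":-1},{"delta_pos":[0.27,-0.08,0],"twist":[0,0,0],"jaw":-1},{"delta_pos":[0.31,-0.092,0],"twist":[0,0,0],"jaw":-1},{"delta_pos":[0.333,-0.098,0],"twist":[0,0,0],"jaw":-1},{"delta_pos":[0.333,-0.098,0],"twist":[0,0,0],"jaw":-1},{"delta_pos":[0.333,-0.098,0],"twist":[0,0,0],"jaw":-1}]'
python3 - <<'E'
from h import *
plan([.413,.212,.262],-.156)
s=snap('wrist','w2.png');P,F=wpts(s);F=F.astype(int)
H,S,V=cv2.split(cv2.cvtColor(s['frame'],cv2.COLOR_RGB2HSV))
v,u=np.nonzero(s['depth']>0.01);h,sa,va=H[v,u],S[v,u],V[v,u]
b=(h>95)&(h<125)&(sa>130)&(P[:,2]>.25)&(P[:,2]<.33)&(P[:,0]>.46)
for lo,hi in((.1,.193),(.193,.29)):
    q=P[b&(P[:,1]>lo)&(P[:,1]<hi)]
    if len(q): print('blue',len(q),np.percentile(q,[2,50,98],axis=0).round(4).tolist())
r=((h<8)|(h>172))&(sa>150)&(va>60)&(P[:,2]>.25)&(P[:,2]<.36)&(P[:,0]<.5); q=P[r]; print('red',len(q),np.percentile(q,[2,50,98],axis=0).round(4).tolist(),np.linalg.svd(q-q.mean(0))[2][0].round(3))
E
```

```text
time: 9.38
position: [0.4254, 0.0423, 0.2865]
tool_rot: [-2.388, -2.041, 0.0]
ft_force: [0.4, -0.3, -6.5]
opening: 0.0097
time: 10.38
position: [0.4033, 0.2125, 0.2866]
tool_rot: [2.388, 2.041, -0.001]
ft_force: [-0.0, -0.5, -5.7]
opening: 0.01
t 10.38 pos [0.4033 0.2125 0.2866] F [-0.   -0.46 -5.68] M [-0.    0.01  0.02] open 0.01
delta [0.002  0.0192 0.0491] twist [-0.      0.0002 -0.0002]
blue 824 [[0.5059, 0.1482, 0.2831], [0.5301, 0.1555, 0.2915], [0.5434, 0.1617, 0.3036]]
blue 917 [[0.5179, 0.2269, 0.2833], [0.543, 0.2331, 0.2921], [0.5558, 0.2406, 0.3039]]
red 9094 [[0.3968, 0.1839, 0.3466], [0.4088, 0.2465, 0.3498], [0.4188, 0.2873, 0.3515]] [-0.157 -0.988  0.006]
```

View pics/w2.png

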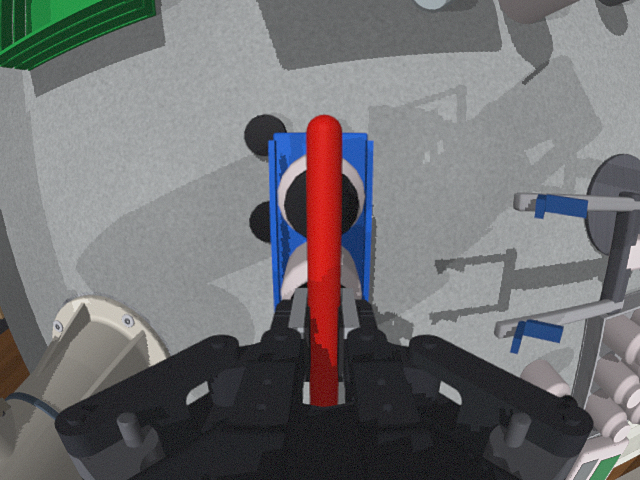

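The wrist view shows the bar running from (323,120) to (323,400), with the V notches to its right at (563,207) and (540,333). I'll lower to 27 mm above the seat and move in slowly.

```bash
python3 -m creep '[{"delta_pos":[0.001,0.02,0.02],"twist":[0,0,0],"jaw":-1},{"delta_pos":[0.001,0.045,0.055],"twist":[0,0,0],"jaw":-1},{"delta_pos":[0.002,0.07,0.055],"twist":[0,0,0],"jaw":-1},{"delta_pos":[0.002,0.1,0.055],"twist":[0,0,0],"jaw":-1},{"delta_pos":[0.003,0.13,0.055],"twist":[0,0,0],"jaw":-1},{"delta_pos":[0.003,0.15,0.055],"twist":[0,0,0],"jaw":-1},{"delta_pos":[0.003,0.16,0.055],"twist":[0,0,0],"jaw":-1},{"delta_pos":[0.003,0.16,0.055],"twist":[0,0,0],"jaw":-1}]'
python3 -m creep '[{"delta_pos":[0,0.015,0],"twist":[0,0,0],"jaw":-1},{"delta_pos":[0,0.03,0],"twist":[0,0,0],"jaw":-1},{"delta_pos":[0,0.05,0],"twist":[0,0,0],"jaw":-1},{"delta_pos":[0,0.07,0],"twist":[0,0,0],"jaw":-1},{"delta_pos":[0,0.085,0],"twist":[0,0,0],"jaw":-1},{"delta_pos":[0,0.098,0],"twist":[0,0,0],"jaw":-1},{"delta_pos":[0,0.098,0],"twist":[0,0,0],"jaw":-1},{"delta_pos":[0,0.098,0],"twist":[0,0,0],"jaw":-1}]'
cat > look.py <<'E'
from h import *
def look(c='side'):
    s=snap(c);v,u=np.nonzero(s['depth']>0);P=world(s,u,v)
    H,S,V=[a[v,u] for a in cv2.split(cv2.cvtColor(s['frame'],cv2.COLOR_RGB2HSV))]
    r=((H<8)|(H>172))&(S>150)&(V>60)&(abs(P[:,0]-.531)<.1)&(abs(P[:,1]-.195)<.12)&(P[:,2]>.15)&(P[:,2]<.4)
    b=(H>95)&(H<125)&(S>130)&(abs(P[:,0]-.531)<.06)&(abs(P[:,1]-.195)<.06)&(P[:,2]>.19)&(P[:,2]<.35)
    for n,k in(('red',r),('blue',b)):
        q=P[k]
        if len(q)>5: print(c,n,len(q),np.percentile(q,[3,50,97],axis=0).round(4).tolist())
    return s
E
python3 - <<'E'
from look import *
plan([.531,.1945,.259],-.156)
im=[look(c)['frame'][a:a+150,b:b+200] for c,a,b in(('side',60,260),('scene',190,390))]
cv2.imwrite('pics/over.png',cv2.resize(np.hstack(im),None,fx=2,fy=2.6)[...,::-1])
E
```

```text
time: 11.42
position: [0.4827, 0.2023, 0.2592]
tool_rot: [-2.388, -2.041, 0.0]
ft_force: [-0.5, 0.5, -5.3]
opening: 0.0098
time: 12.42
position: [0.5307, 0.1947, 0.2591]
tool_rot: [-2.388, -2.041, 0.001]
ft_force: [-0.1, 0.7, -6.1]
opening: 0.01
t 12.43 pos [0.5307 0.1947 0.2591] F [-0.12  0.75 -6.13] M [ 0.    0.01 -0.01] open 0.01
delta [-0.0003  0.0007  0.0002] twist [-0.0002  0.     -0.0001]
side red 116 [[0.5141, 0.1178, 0.3164], [0.523, 0.1812, 0.3207], [0.5416, 0.2588, 0.3643]]
side blue 78 [[0.4875, 0.142, 0.1902], [0.5154, 0.1547, 0.2872], [0.5667, 0.2404, 0.3025]]
scene red 215 [[0.5219, 0.1231, 0.3148], [0.5326, 0.1758, 0.32], [0.5481, 0.2644, 0.3253]]
scene blue 153 [[0.4919, 0.1399, 0.1902], [0.538, 0.1964, 0.2801], [0.5723, 0.2364, 0.2968]]
```

View pics/over.png

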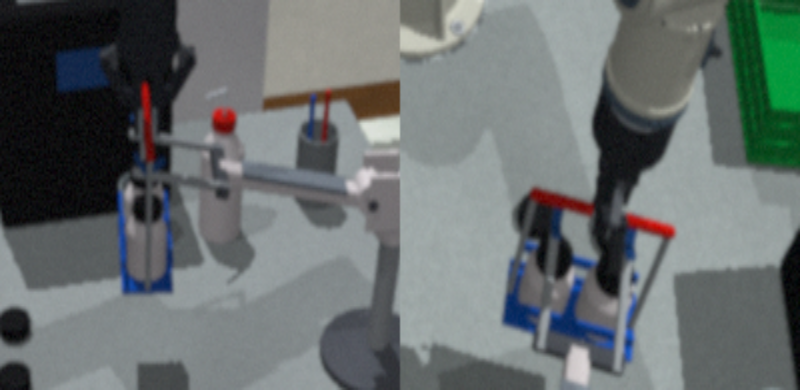

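The bar sits directly over both blue notches and the prongs pass between bar and caps. Lowering gently, following the arc.

```bash
python3 -m creep '[{"delta_pos":[0,0,0.006],"twist":[0,0,0],"jaw":-1},{"delta_pos":[0,0,0.014],"twist":[0,0,0],"jaw":-1},{"delta_pos":[0,0,0.022],"twist":[0,0,0],"jaw":-1},{"delta_pos":[0,0,0.028],"twist":[0,0,0],"jaw":-1},{"delta_pos":[0,0,0.033],"twist":[0,0,0],"jaw":-1},{"delta_pos":[0,0,0.037],"twist":[0,0,0],"jaw":-1},{"delta_pos":[0,0,0.04],"twist":[0,0,0],"jaw":-1},{"delta_pos":[0,0,0.043],"twist":[0,0,0],"jaw":-1}]'
python3 -m creep '[{"delta_pos":[0,0,0.003],"twist":[0,0,0],"jaw":-1},{"delta_pos":[0,0,0.006],"twist":[0,0,0],"jaw":-1},{"delta_pos":[0,0,0.009],"twist":[0,0,0],"jaw":-1},{"delta_pos":[0,0,0.012],"twist":[0,0,0],"jaw":-1},{"delta_pos":[0,0,0.015],"twist":[0,0,0],"jaw":-1},{"delta_pos":[0,-0.001,0.018],"twist":[0,0,0],"jaw":-1},{"delta_pos":[0,-0.002,0.022],"twist":[0,0,0],"jaw":-1},{"delta_pos":[0,-0.002,0.026],"twist":[0,0,0],"jaw":-1}]'
python3 - <<'E'
from look import *
F=[]
for i in range(5):
    look('side') if i==0 else (look('scene') if i==1 else env.snapshot('wrist')); F.append(env.sense()['ft_force'])
print(np.mean(F,0)); plan([.531,.1945,.232],-.156)
E
```

```text
time: 13.52
position: [0.531, 0.1947, 0.2377]
tool_rot: [2.388, 2.041, 0.0]
ft_force: [-0.3, 0.6, -4.9]
opening: 0.0095
time: 14.52
position: [0.5297, 0.1949, 0.2245]
tool_rot: [-2.388, -2.041, 0.001]
ft_force: [-2.9, 1.0, -4.1]
opening: 0.0094
side red 105 [[0.5139, 0.1206, 0.282], [0.5241, 0.1849, 0.2867], [0.5411, 0.2583, 0.3251]]
side blue 30 [[0.5015, 0.1443, 0.2015], [0.531, 0.1523, 0.284], [0.5435, 0.1849, 0.2922]]
scene red 234 [[0.52, 0.1235, 0.2801], [0.5313, 0.1756, 0.2859], [0.5468, 0.2638, 0.2902]]
scene blue 64 [[0.5081, 0.1462, 0.202], [0.525, 0.2046, 0.2849], [0.5547, 0.2378, 0.2921]]
[-3.44641383  0.47454917 -4.17143168]
t 14.78 pos [0.5297 0.1949 0.2246] F [-4.41 -0.4  -4.16] M [0.06 0.7  0.05] open 0.0097
delta [-0.0003  0.0026 -0.0148] twist [-0.0002  0.     -0.0001]
```

The arm has begun to sink, but Fx = -3.4 N shows the bar is riding on the inner flanks. I'll shift it about 4 mm outward.

```bash
python3 -m creep '[{"delta_pos":[0,-0.002,0],"twist":[0,0,0],"jaw":-1},{"delta_pos":[0,-0.004,0],"twist":[0,0,0],"jaw":-1},{"delta_pos":[0,-0.006,0],"twist":[0,0,0],"jaw":-1},{"delta_pos":[0,-0.008,0],"twist":[0,0,0],"jaw":-1},{"delta_pos":[0,-0.008,0],"twist":[0,0,0],"jaw":-1},{"delta_pos":[0,-0.008,0],"twist":[0,0,0],"jaw":-1}]'
cat > f.py <<'E'
from look import *
F=[];M=[]
for i in range(6):
    look('side') if i==0 else (look('scene') if i==1 else env.snapshot('wrist')); s=env.sense();F.append(s['ft_force']);M.append(s['ft_torque'])
print('meanF',np.mean(F,0).round(2),'M',np.mean(M,0).round(2)); plan([.531,.1945,.232],-.156)
E
python3 f.py
```

```text
time: 15.52
position: [0.5263, 0.1955, 0.2248]
tool_rot: [2.388, 2.041, 0.001]
ft_force: [3.9, -0.3, -4.8]
opening: 0.0098
side red 111 [[0.5101, 0.1199, 0.2819], [0.5211, 0.1847, 0.2865], [0.5377, 0.2633, 0.3295]]
side blue 32 [[0.502, 0.1411, 0.1973], [0.5329, 0.1511, 0.2828], [0.5524, 0.1786, 0.3209]]
scene red 238 [[0.5149, 0.1243, 0.2795], [0.5279, 0.176, 0.2856], [0.5425, 0.2664, 0.2903]]
scene blue 64 [[0.5074, 0.1487, 0.2039], [0.5357, 0.2147, 0.2828], [0.5557, 0.2357, 0.2967]]
meanF [ 4.1  -0.23 -5.36] M [-0.02 -0.69  0.01]
t 15.82 pos [0.5261 0.1955 0.2247] F [ 4.51  0.32 -5.95] M [-0.02 -0.68  0.03] open 0.0097
delta [-0.0005  0.0099 -0.0146] twist [ 0.     -0.     -0.0001]
```

```bash
python3 -m creep '[{"delta_pos":[0,0.002,0.002],"twist":[0,0,0],"jaw":-1},{"delta_pos":[0,0.004,0.004],"twist":[0,0,0],"jaw":-1},{"delta_pos":[0,0.004,0.008],"twist":[0,0,0],"jaw":-1},{"delta_pos":[0,0.003,0.014],"twist":[0,0,0],"jaw":-1},{"delta_pos":[0,0.002,0.021],"twist":[0,0,0],"jaw":-1},{"delta_pos":[0,0.001,0.027],"twist":[0,0,0],"jaw":-1},{"delta_pos":[0,0.001,0.03],"twist":[0,0,0],"jaw":-1},{"delta_pos":[0,0.001,0.03],"twist":[0,0,0],"jaw":-1}]'
python3 f.py
```

```text
time: 16.82
position: [0.5265, 0.1954, 0.2096]
tool_rot: [-2.388, -2.041, 0.0]
ft_force: [0.6, -0.1, -3.8]
opening: 0.0099
side red 117 [[0.5094, 0.1203, 0.2669], [0.5195, 0.1827, 0.271], [0.538, 0.2631, 0.3172]]
side blue 23 [[0.4835, 0.1437, 0.2661], [0.5082, 0.1502, 0.2731], [0.5387, 0.1952, 0.3303]]
scene red 230 [[0.515, 0.124, 0.2652], [0.5282, 0.1752, 0.2709], [0.5446, 0.2656, 0.2762]]
scene blue 62 [[0.5049, 0.1485, 0.1929], [0.5201, 0.2269, 0.2714], [0.5539, 0.239, 0.2784]]
meanF [ 0.45 -0.59 -3.65] M [-0.06 -0.07 -0.  ]
t 17.12 pos [0.5266 0.1954 0.2098] F [-0.07 -0.01 -4.75] M [-0.05 -0.07  0.03] open 0.0099
delta [-0.0004  0.009  -0.0444] twist [ 0.     -0.     -0.0001]
```

```bash
python3 -m creep '[{"delta_pos":[0,0,0.005],"twist":[0,0,0],"jaw":-1},{"delta_pos":[0,-0.001,0.014],"twist":[0,0,0],"jaw":-1},{"delta_pos":[0,-0.002,0.024],"twist":[0,0,0],"jaw":-1},{"delta_pos":[0,-0.003,0.034],"twist":[0,0,0],"jaw":-1},{"delta_pos":[0,-0.004,0.043],"twist":[0,0,0],"jaw":-1},{"delta_pos":[0,-0.0045,0.051],"twist":[0,0,0],"jaw":-1},{"delta_pos":[0,-0.005,0.056],"twist":[0,0,0],"jaw":-1},{"delta_pos":[0,-0.005,0.06],"twist":[0,0,0],"jaw":-1}]'
python3 f.py
```

```text
time: 18.12
position: [0.5243, 0.1958, 0.1797]
tool_rot: [2.388, 2.041, 0.001]
ft_force: [1.4, -0.2, -1.1]
opening: 0.0098
side red 116 [[0.5078, 0.1208, 0.236], [0.5171, 0.1848, 0.2415], [0.5358, 0.2572, 0.2876]]
side blue 21 [[0.4911, 0.1445, 0.2358], [0.518, 0.1522, 0.2438], [0.5439, 0.1906, 0.3221]]
scene red 201 [[0.514, 0.1256, 0.2352], [0.526, 0.1825, 0.241], [0.5408, 0.2663, 0.2449]]
scene blue 52 [[0.5029, 0.1517, 0.235], [0.5167, 0.2314, 0.2428], [0.5491, 0.241, 0.2763]]
meanF [ 1.99 -0.11 -1.11] M [-0.   -0.3   0.08]
t 18.43 pos [0.5243 0.1958 0.1799] F [ 1.9   0.02 -0.09] M [ 0.01 -0.33  0.12] open 0.0098
delta [-0.0005  0.0137 -0.1042] twist [ 0.0001 -0.0001 -0.0001]
```

```bash
python3 -m creep '[{"delta_pos":[0,0.001,0.003],"twist":[0,0,0],"jaw":-1},{"delta_pos":[0,0.002,0.007],"twist":[0,0,0],"jaw":-1},{"delta_pos":[0,0.002,0.012],"twist":[0,0,0],"jaw":-1},{"delta_pos":[0,0.002,0.017],"twist":[0,0,0],"jaw":-1},{"delta_pos":[0,0.002,0.021],"twist":[0,0,0],"jaw":-1},{"delta_pos":[0,0.002,0.024],"twist":[0,0,0],"jaw":-1},{"delta_pos":[0,0.002,0.024],"twist":[0,0,0],"jaw":-1},{"delta_pos":[0,0.002,0.024],"twist":[0,0,0],"jaw":-1}]'
sed -i 's/range(6)/range(14)/' f.py; python3 f.py
```

```text
time: 19.42
position: [0.5242, 0.1956, 0.1673]
tool_rot: [-2.387, -2.041, 0.002]
ft_force: [-6.1, 2.1, 0.4]
opening: 0.0101
side red 116 [[0.5081, 0.1202, 0.2238], [0.5175, 0.1837, 0.2295], [0.5348, 0.2578, 0.2742]]
side blue 23 [[0.4899, 0.1441, 0.2237], [0.5039, 0.1559, 0.232], [0.5416, 0.1981, 0.3304]]
scene red 189 [[0.5163, 0.1268, 0.2234], [0.5278, 0.1856, 0.2284], [0.5414, 0.2653, 0.2334]]
scene blue 46 [[0.5006, 0.152, 0.2232], [0.5162, 0.231, 0.2298], [0.5503, 0.2404, 0.2697]]
meanF [-5.22  1.99 -0.11] M [0.32 0.8  0.05]
t 20.12 pos [0.5242 0.1956 0.1673] F [-5.07  1.53 -0.37] M [0.33 0.83 0.1 ] open 0.01
delta [-1.000e-04  1.360e-02 -1.294e-01] twist [-0.0005  0.0001 -0.0001]
```

```bash
python3 -m creep '[{"delta_pos":[0,-0.001,0],"twist":[0,0,0],"jaw":-1},{"delta_pos":[0,-0.0015,0],"twist":[0,0,0],"jaw":-1},{"delta_pos":[0,-0.0015,0],"twist":[0,0,0],"jaw":-1},{"delta_pos":[0,-0.0015,0],"twist":[0,0,0],"jaw":-1}]'
python3 f.py | tail -3
```

```text
time: 20.62
position: [0.5242, 0.1957, 0.1677]
tool_rot: [-2.388, -2.041, 0.0]
ft_force: [-3.8, 1.4, 0.6]
opening: 0.0102
meanF [-4.21  0.28  0.09] M [0.06 0.65 0.04]
t 21.32 pos [0.5243 0.1957 0.1676] F [-3.94 -0.21 -0.26] M [0.01 0.69 0.06] open 0.0095
delta [-0.0003  0.0137 -0.1287] twist [-0.0001  0.     -0.0001]
```

```bash
python3 -m creep '[{"delta_pos":[0,-0.001,0],"twist":[0,0,0],"jaw":-1},{"delta_pos":[0,-0.002,0],"twist":[0,0,0],"jaw":-1},{"delta_pos":[0,-0.003,0],"twist":[0,0,0],"jaw":-1},{"delta_pos":[0,-0.003,0],"twist":[0,0,0],"jaw":-1},{"delta_pos":[0,-0.003,0],"twist":[0,0,0],"jaw":-1}]'
python3 f.py | tail -3
```

```text
time: 21.95
position: [0.5241, 0.196, 0.1681]
tool_rot: [2.387, 2.04, 0.003]
ft_force: [5.0, -2.2, 0.9]
opening: 0.0098
meanF [ 5.37 -1.66 -0.01] M [-0.3  -0.83  0.02]
t 22.65 pos [0.5241 0.1961 0.1681] F [ 5.16 -1.37  0.04] M [-0.29 -0.82  0.  ] open 0.0101
delta [-0.0008  0.0145 -0.1277] twist [ 0.0007 -0.0002 -0.0001]
```

```bash
python3 -m creep '[{"delta_pos":[0,0.001,0],"twist":[0,0,0],"jaw":-1},{"delta_pos":[0,0.0017,0],"twist":[0,0,0],"jaw":-1},{"delta_pos":[0,0.0017,0],"twist":[0,0,0],"jaw":-1},{"delta_pos":[0,0.0017,0],"twist":[0,0,0],"jaw":-1}]'
python3 f.py
```

```text
time: 23.15
position: [0.524, 0.196, 0.1678]
tool_rot: [2.388, 2.041, 0.001]
ft_force: [5.6, -0.5, -1.0]
opening: 0.0099
side red 118 [[0.507, 0.1207, 0.2242], [0.5174, 0.1839, 0.2296], [0.5356, 0.263, 0.2793]]
side blue 24 [[0.4819, 0.1464, 0.224], [0.5029, 0.1615, 0.2308], [0.5436, 0.1919, 0.3428]]
scene red 190 [[0.5149, 0.1266, 0.224], [0.5265, 0.1813, 0.229], [0.5404, 0.2659, 0.2336]]
scene blue 52 [[0.5015, 0.1512, 0.2246], [0.5166, 0.2288, 0.2311], [0.5587, 0.2414, 0.3249]]
meanF [ 5.29  0.25 -0.41] M [-0.01 -0.82  0.06]
t 23.85 pos [0.524  0.196  0.1678] F [ 5.31 -0.31 -1.21] M [-0.05 -0.83  0.06] open 0.01
delta [-0.0007  0.0144 -0.1284] twist [ 0.0002 -0.0001 -0.0001]
```

```bash
python3 -m creep '[{"delta_pos":[0,0.0006,0],"twist":[0,0,0],"jaw":-1},{"delta_pos":[0,0.0012,0],"twist":[0,0,0],"jaw":-1},{"delta_pos":[0,0.0012,0],"twist":[0,0,0],"jaw":-1},{"delta_pos":[0,0.0012,0],"twist":[0,0,0],"jaw":-1}]'
python3 f.py|tail -3
```

```text
time: 24.35
position: [0.5239, 0.1958, 0.1675]
tool_rot: [-2.388, -2.041, 0.001]
ft_force: [2.5, 0.3, 0.8]
opening: 0.0102
meanF [ 0.66  1.24 -0.18] M [ 0.19 -0.13  0.08]
t 25.05 pos [0.524  0.1957 0.1676] F [-0.4  1.2 -0.4] M [0.2  0.04 0.1 ] open 0.0099
delta [-0.0003  0.0142 -0.1289] twist [-0.0002  0.0001 -0.0001]
```

Fx is now about 0.7 N and Fz about -0.2 N, close to the sensor's free-air bias of about -0.3 N. The arm carries the whole weight, so I'll release gradually.

```bash
python3 -m creep '[{"delta_pos":[0,0,0],"twist":[0,0,0],"jaw":-1},{"delta_pos":[0,0,0],"twist":[0,0,0],"jaw":-1},{"delta_pos":[0,0,0],"twist":[0,0,0],"jaw":-0.76},{"delta_pos":[0,0,0],"twist":[0,0,0],"jaw":-0.72},{"delta_pos":[0,0,0],"twist":[0,0,0],"jaw":-0.66},{"delta_pos":[0,0,0],"twist":[0,0,0],"jaw":-0.6},{"delta_pos":[0,0,0],"twist":[0,0,0],"jaw":-0.5},{"delta_pos":[0,0,0],"twist":[0,0,0],"jaw":-0.4}]' 20
python3 f.py
python3 -m creep '[{"delta_pos":[0,0,0],"twist":[0,0,0],"jaw":-0.2},{"delta_pos":[0,0,0],"twist":[0,0,0],"jaw":0},{"delta_pos":[0,0,0],"twist":[0,0,0],"jaw":0.1},{"delta_pos":[0,0,0],"twist":[0,0,0],"jaw":0.1}]'
python3 - <<'E'
from look import *
a=look('side')['frame'][60:210,240:440];b=look('scene')['frame'][190:340,390:590];print(env.sense()['opening'])
cv2.imwrite('pics/rel.png',cv2.resize(np.hstack([a,b]),None,fx=2,fy=2.6)[...,::-1])
E
```

```text
time: 26.05
position: [0.5244, 0.1957, 0.1677]
tool_rot: [2.388, 2.041, 0.0]
ft_force: [0.6, -0.8, 0.4]
opening: 0.0256
side red 109 [[0.5066, 0.1214, 0.2234], [0.519, 0.1897, 0.2286], [0.5354, 0.2603, 0.2789]]
side blue 32 [[0.4961, 0.1466, 0.2224], [0.5264, 0.1604, 0.2296], [0.5442, 0.2368, 0.3389]]
scene red 195 [[0.516, 0.1269, 0.2236], [0.5274, 0.1842, 0.2286], [0.542, 0.2652, 0.2354]]
scene blue 50 [[0.502, 0.1517, 0.2226], [0.5159, 0.2287, 0.2295], [0.5551, 0.2407, 0.3222]]
meanF [-0.05 -0.   -0.04] M [-0.   -0.01 -0.01]
t 26.75 pos [0.5243 0.1958 0.1677] F [-0.86 -0.67 -0.18] M [-0.02 -0.01 -0.01] open 0.0254
delta [-0.0004  0.0137 -0.1287] twist [-0.      0.     -0.0001]
time: 27.25
position: [0.5243, 0.1958, 0.1677]
tool_rot: [-2.388, -2.041, -0.0]
ft_force: [0.5, -0.4, 0.2]
opening: 0.0469
side red 107 [[0.5073, 0.1202, 0.2221], [0.5203, 0.1935, 0.2283], [0.5351, 0.2625, 0.2337]]
side blue 50 [[0.4868, 0.1465, 0.2223], [0.5152, 0.1907, 0.2317], [0.5479, 0.2392, 0.3177]]
scene red 194 [[0.5158, 0.1262, 0.2241], [0.5273, 0.1859, 0.2288], [0.5423, 0.2655, 0.2347]]
scene blue 52 [[0.5013, 0.1499, 0.2241], [0.5151, 0.2112, 0.2292], [0.5609, 0.2403, 0.3211]]
0.046817548273258215
```

View pics/rel.png

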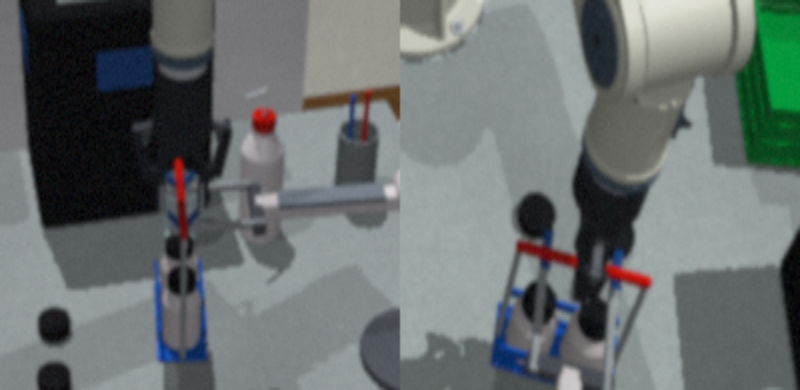

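The bar lies in both notches and moved less than 1 mm when released. Retreating straight up.

```bash
python3 -m creep '[{"delta_pos":[0,0,-0.01],"twist":[0,0,0],"jaw":0.1},{"delta_pos":[0,0,-0.03],"twist":[0,0,0],"jaw":0.1},{"delta_pos":[0,0,-0.06],"twist":[0,0,0],"jaw":0.1},{"delta_pos":[0,0,-0.1],"twist":[0,0,0],"jaw":0.1},{"delta_pos":[0,0,-0.15],"twist":[0,0,0],"jaw":0.1},{"delta_pos":[0,0,-0.22],"twist":[0,0,0],"jaw":0.1},{"delta_pos":[0,0,-0.3],"twist":[0,0,0],"jaw":0.1},{"delta_pos":[0,0,-0.3],"twist":[0,0,0],"jaw":0.1}]'
python3 - <<'E'
from look import *
for i in range(4): a=look('side')['frame'];b=look('scene')['frame']
cv2.imwrite('pics/end.png',np.hstack([cv2.resize(a[60:260,200:400],(400,400)),cv2.resize(b[200:400,350:550],(400,400))])[...,::-1])
E
```

```text
time: 28.35
position: [0.5261, 0.1964, 0.3224]
tool_rot: [2.386, 2.04, 0.011]
ft_force: [0.8, 0.3, 0.7]
opening: 0.0471
side red 113 [[0.5074, 0.1184, 0.2224], [0.5209, 0.1878, 0.2281], [0.5352, 0.2642, 0.2324]]
side blue 36 [[0.4975, 0.1449, 0.2222], [0.5269, 0.2246, 0.2292], [0.5473, 0.2408, 0.2352]]
scene red 255 [[0.5156, 0.1279, 0.2241], [0.5277, 0.199, 0.2284], [0.5401, 0.2648, 0.2342]]
scene blue 50 [[0.5009, 0.1495, 0.2226], [0.5158, 0.2292, 0.2303], [0.5506, 0.2402, 0.235]]
side red 115 [[0.5073, 0.119, 0.2212], [0.5199, 0.1856, 0.2277], [0.5352, 0.2633, 0.2319]]
side blue 37 [[0.4983, 0.1454, 0.223], [0.5266, 0.2274, 0.2291], [0.5463, 0.2365, 0.2329]]
scene red 257 [[0.5158, 0.1281, 0.2237], [0.5279, 0.1975, 0.2285], [0.5396, 0.2639, 0.2329]]
scene blue 51 [[0.5006, 0.1498, 0.2239], [0.5158, 0.2289, 0.2302], [0.5495, 0.2399, 0.2339]]
side red 113 [[0.5075, 0.1197, 0.2222], [0.5198, 0.1845, 0.2281], [0.5351, 0.2591, 0.2329]]
side blue 36 [[0.4964, 0.1479, 0.2233], [0.5293, 0.2238, 0.2297], [0.5472, 0.2384, 0.2343]]
scene red 258 [[0.5156, 0.1277, 0.224], [0.5278, 0.1986, 0.2288], [0.54, 0.2645, 0.233]]
scene blue 50 [[0.5017, 0.1495, 0.2236], [0.5157, 0.2302, 0.2296], [0.5495, 0.2401, 0.2362]]
side red 111 [[0.5067, 0.1186, 0.222], [0.5194, 0.1873, 0.2283], [0.5357, 0.2645, 0.2323]]
side blue 37 [[0.4978, 0.1471, 0.2224], [0.529, 0.2279, 0.2287], [0.547, 0.2384, 0.2336]]
scene red 256 [[0.5153, 0.128, 0.2237], [0.5275, 0.1975, 0.2286], [0.54, 0.2652, 0.2332]]
scene blue 53 [[0.5015, 0.1502, 0.2238], [0.5153, 0.2288, 0.2307], [0.5497, 0.2401, 0.2352]]
```

View pics/end.png

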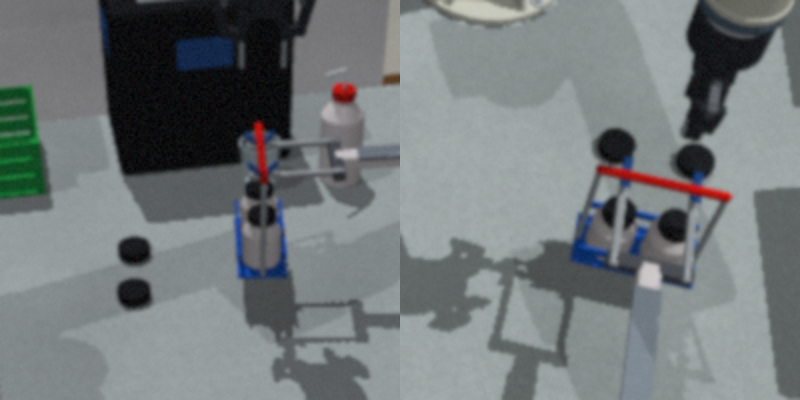

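The carrier hangs still and upright, with its bar in both blue notches (left panel (260,150), right panel (665,185)). The gripper is clear.

```bash
python3 -c "
from workcell import env
print(env.job_done())"
```

```text
the job is handed in; nothing more can be done
None
```

The blue carrier is hanging on the white swing arm with its bar in both V notches, and the job is handed in at about 29 s of the 70 s allowed.

- **Grasp:** the first attempt closed on air. All three cameras put the real fingertips about 40 mm behind the reported TCP. I corrected for that and the second grasp held. The carrier weighed about 6 N (0.61 kg).
- **Hanging:** I brought the bar in from the prong tips, 27 mm above the seat, and lowered it with the arm. The bar first rode on the inner flanks, and re-centring it caused sideways forces of up to about 5 N on the fork. I brought these down to under 1.5 N before letting go.
- **Release:** the measured vertical load was about -0.2 N, within the sensor's noise.
- **Last checks:** after release the bar height stayed within about 1 mm over several pictures. The carrier hung upright and still with the gripper clear above, and nothing around it looked moved.
- **Disagreement:** the arm sank about 64 mm, against about 72 mm expected from the measured weight. The bottom stop is at 115 mm, so it was not reached.

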